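# Stand up the fallen process tank and scrub it out

## Robot

A 6-joint arm with a two-finger parallel gripper is mounted at the origin on the work surface. World frame = base frame: x ahead of the robot, y to its left, z up, the work surface at z = 0. Lengths are in m, angles in rad, forces in N, time in s.
With the tool pointing down it reaches from about 0.375 to 0.9 m from the base axis. Payload 3.1 kg.
Tool frame: the origin (TCP) lies midway between the tips of the shut fingers; the grasp point (between the pads) lies 19 mm behind it; x points along the fingers, y is the direction in which the jaws open and shut, and the axes are right-handed (so a half turn about x gives the same grasp; the last joint's range is limited). The gripper opens to 87 mm and grips with 3 to 60 N. Pads are 19 mm wide; open, the fingers measure 117 mm over their backs; the gripper's body (75 mm by 190 mm) begins 51 mm behind the grasp point.
Start: joints at [-1.484, 0.527, 1.433, -0, 1.181, -0.178], TCP at [0.164, -0.603, 0.223] pointing down, gripper open.
Joint ranges: [-3.08, 3.08], [-0.75, 2.2], [0.22, 2.44], [-1.43, 4.57], [0, 2.65], [-2.85, 2.85]. Speed limits (rad/s): [2.79, 2.79, 3.14, 3.14, 3.14, 3.14].

## Interface

Orientations are given as a unit quaternion [x, y, z, w].
In Python, from rig import get_obs, imaging, robot gives the robot as it stands.
- The arm moves only by the shell command python3 -m inch 'ROWS' [FORCE]. ROWS is JSON, a list of rows, each a list of 3 entries, a list of its own where there are three numbers: the finger opening in mm, from 0 to 87, then the shift along the tool's x, y, z in mm, then the turn, a rotation vector about the tool's x, y, z in degrees. In form: [[grip, [dx, dy, dz], [wx, wy, wz]], ...]. A call has 1 to 12 rows; each row shifts and turns the pose as measured when the row begins, along the tool's axes as they then stand; what a row does not reach is not made up. A row lasts 1/8 s, in which the tool goes at most 62.5 mm and 10.7 degrees, less where a joint would pass 70% of its speed; a pose out of reach is approached as far as the arm can. A call with a gripper value outside its range is refused whole. The fingers move at their own pace and stop on an object; FORCE is the grip in N (left out, the last holds). Time passes only in rows, so rows that do not move let the fingers close. It gives the time, the measured TCP pose, the force and the opening at its end, in the units of the state.
- get_obs(): the state, without advancing time (a new reading comes with each control period).
- imaging.camera(name): name is "side" or "top" or "wrist"; returns the picture (400x640x3 uint8, red, green, blue); there is no depth.
- imaging.camera_params(name): a dict with "camera_matrix" (3x3 intrinsics, pixels), "xyz" and "rotation" of the camera in the world. Camera axes: x right, y down, z forward; pixel columns grow to the right and rows downward; lengths in m; the calibration is good to about 2 mm. A picture is of the moment at which its call begins: read the wrist's pose just before it. camera_params takes no time and is no camera call; for the wrist camera it gives the pose at the moment of the call.
- robot.hand_in(): hands the job in, once; it reports no verdict.
Trained networks look in the newest picture that a camera, given by its name, has taken for a name from the list of things; names that differ only in an ending like _2 or _b are one class to them, and where a whole thing is asked for, a point or a joint stands for the part that bears it (a point fixed in the world has none). Each returns a list of dicts, best first, with "confidence" (0 to 1); they miss things now and then, are a little off and sometimes report something else, mostly with a low value. They report only what shows in the picture. A call takes as long as a camera call.
- imaging.cut_out(camera, target): "pixels" (400x640 bool, what is visible of it) and "box" ([centre column, centre row, width, height] in pixels, round what is visible of it).
- imaging.tip_of(camera, target): "pixel" ([column, row] in pixels: a listed point, or the origin of a listed thing).
The state is a dict: "time": time; "q": joint angles; "joint_velocities": joint speeds; "joint_torque": joint torques, N m; "position": TCP position; "tool_rot": TCP orientation; "ft_force": force on the tool from outside, world axes, zero at the start; "moment": the same for the moment, N m; "grip_width": finger opening in m.
Only numpy, scipy, OpenCV 4.12 (cv2) and the standard library are available. Lean on these libraries where they do the work, as an engineer would, in place of code of your own. Each camera call takes 0.05 s, during which the arm holds its last target. There are 200 camera calls.

## Task

The larger of the two white square process tanks has fallen on its side: stand it up on its base where it is and let go, easing it down all the way instead of letting it drop over. Then take the round brush from the rack and scrub the tank's inside with three strokes, each going down until the brush gently touches the bottom and back up at least half the tank's depth, and hang the brush back in its free place on the rack. Leave the tank standing and the other things where they are.

Things in the scene. Friction and masses are not known exactly. Their poses are not given: they have to be found in the camera images.
- tank: White open square tank, grey band round its rim, 100 x 100 mm outside, 120 mm high, walls and floor 4 mm thick, about 0.3 kg. Origin: centre of its underside; its z axis runs from the base to the open mouth, x and y are square to its walls. It starts lying on its -x wall (x axis up), mouth roughly to the robot's right (world -y, within 26 degrees).
- brush: Round scrubbing brush hanging upright by its collar. Origin: centre of the collar's underside, z up along the handle. Collar 32 mm across, 6 mm thick; above it a cylindrical handle 18 mm across up to z = 80 mm; below it a shaft 7 mm across down to z = -80 mm, then the cylindrical brush head 35 to 38 mm across down to z = -135 mm. About 90 g.
- brush_tip (a point): Centre of the brush head's lower end (brush z = -135 mm). The bristles are springy: under a push of 2 to 6 N the head gives way up to 10 mm along the handle, then it is hard.
- paddle: Tool with the same handle, collar and shaft as the brush, but a flat paddle 34 x 4 x 55 mm below; it hangs in the other place of the rack. Origin: collar's underside.
- rack: Fixed steel rack: base plate 130 x 240 x 10 mm, two posts and a cross bar along its +x side (bar top 170 mm high), two horizontal forks that point to the rack's -x and are open at that end. Origin: centre of the base's underside. Which tool hangs in which fork varies.
- slot_a (a point): Hanging place of the fork at rack y = +55 mm: centre of the gap, at the height of the prongs' tops (170 mm). Two prongs 8 mm wide and 8 mm thick with a 14 mm gap, reaching 30 mm from here to the open end (rack -x) and 49 mm back to the bar.
- slot_b (a point): The same for the fork at rack y = -55 mm.
- spare_tank: Smaller white open square tank standing upright, 75 x 75 x 85 mm high. Origin: centre of its underside.
- bottle: Amber bottle with black cap, 60 mm across, 140 mm high, standing. Origin: centre of its underside.
- carrier: White wafer carrier with dark wafers, 120 x 122 x 98 mm high. Origin: centre of its underside.
- wafer_box: Flat round grey wafer box, 116 mm across, 24 mm high. Origin: centre of its underside.
- beaker: Glass beaker 64 mm across, 85 mm high, standing. Origin: centre of its underside.

How it is judged:
On the way, in this order (a step that is already met when the one before it is completed fails the run):
1. the fallen tank stands upright on its base, at rest, no longer touched by the robot (angle between tank's own z axis and vertical below 0.06 rad and height (world z) of tank below 0.006 m and angular speed of tank below 0.15 rad/s and linear speed of tank below 0.02 m/s and contact force between tank and the fingers below 0.05 N), for 0.2 s.
2. first stroke: the brush tip touches the tank's inner floor (x of brush_tip in the frame of tank between -0.045 and 0.045 m and y of brush_tip in the frame of tank between -0.045 and 0.045 m and angle between tank's own z axis and vertical below 0.2 rad and z of brush_tip in the frame of tank below 0.01 m and contact force between brush and tank above 0.4 N), for 0.05 s.
3. first stroke: the brush tip has risen at least 42 mm from the inner floor (x of brush_tip in the frame of tank between -0.045 and 0.045 m and y of brush_tip in the frame of tank between -0.045 and 0.045 m and angle between tank's own z axis and vertical below 0.2 rad and z of brush_tip in the frame of tank above 0.046 m), for 0.03 s.
4. second stroke: the brush tip touches the tank's inner floor (all of step 2), for 0.05 s.
5. second stroke: the brush tip has risen at least 42 mm from the inner floor (all of step 3), for 0.03 s.
6. third stroke: the brush tip touches the tank's inner floor (all of step 4), for 0.05 s.
7. third stroke: the brush tip has risen at least 42 mm from the inner floor (all of step 5), for 0.03 s.
At the end, for the whole second after the job is handed in: The tank stands upright on its base on the table (tilt under 0.06 rad), at rest, its origin within 250 mm of where it started; the brush hangs by its collar in a fork of the rack (within 16 mm of the hanging place, collar on the prongs, tilt under 0.12 rad), at rest (angle between tank's own z axis and vertical below 0.06 rad and height (world z) of tank below 0.006 m and angular speed of tank below 0.15 rad/s and linear speed of tank below 0.02 m/s and ((horizontal distance between brush and slot_a below 0.016 m and z of brush in the frame of slot_a between -0.005 and 0.006 m) or (horizontal distance between brush and slot_b below 0.016 m and z of brush in the frame of slot_b between -0.005 and 0.006 m)) and angle between brush's own z axis and vertical below 0.12 rad and linear speed of brush below 0.03 m/s and distance of tank from where it was at the start of the episode below 0.25 m); the robot touches nothing.
It fails at once if the tank is dropped or thrown over: it turns faster than 4.5 rad/s (angular speed of tank above 4.5 rad/s).
It fails at once if the brush is rammed into the tank with more than 40 N (contact force between brush and tank above 40 N).
It fails at once if another thing (paddle, spare tank, bottle, carrier, wafer box or beaker) is moved more than 40 mm (distance of any of paddle, spare_tank, bottle, carrier, wafer_box, beaker from where it was at the start of the episode above 0.04 m).
It also fails if it takes over 72 s, if anything falls off the work surface, if the arm or the gripper's body presses on something with over 40 N, if the wrist force passes 120 N, or if a joint passes its speed limit or range.

## Working session

There is one attempt and no reset: what is moved stays moved. The work goes in short steps, Python scripts to look and compute and a shell command to move; the robot and the scene stay as the last step left them, time stands still between calls to the robot, and variables do not carry over. Pictures are saved under pics/ and viewed, about 8 in all and at most 12, crops included, and the job is handed in when it is done.

```bash
ls; mkdir -p pics; cat > h.py <<'E'
import numpy as np, cv2
from rig import get_obs, imaging, robot
from scipy.spatial.transform import Rotation as R
def cam(n):
    p=imaging.camera_params(n); K=np.array(p["camera_matrix"]); r=np.array(p["rotation"])
    if r.size==4: r=R.from_quat(r).as_matrix()
    return K,np.array(p["xyz"]),r
def ray(c,px):
    K,o,r=c; d=r@np.linalg.inv(K)@np.array([px[0],px[1],1.]); return o,d/np.linalg.norm(d)
def atz(c,px,z):
    o,d=ray(c,px); return o+d*(z-o[2])/d[2]
def proj(c,X):
    K,o,r=c; u=K@(r.T@(np.array(X,float)-o)); return u[:2]/u[2]
def tri(l):
    A=0;b=0
    for c,px in l:
        o,d=ray(c,px); P=np.eye(3)-np.outer(d,d); A=A+P; b=b+P@o
    X=np.linalg.solve(A,b); return X,[np.round(proj(c,X)-px,1) for c,px in l]
def save(n,f): im=imaging.camera(n); cv2.imwrite("pics/"+f,im[:,:,::-1]); return im
E
python3 - <<'E'
from h import *
save("top","top1.png");save("side","side1.png")
for n in("top","side"):
    c=cam(n);print(n,c[1].round(3),c[2].round(3).tolist(),c[0][0,0])
    for t in("tank","brush","brush_tip","paddle","slot_a","slot_b","rack","spare_tank","bottle","carrier","wafer_box","beaker"):
        for f in(imaging.tip_of,):
            print(t,[(np.round(d["pixel"]).tolist(),round(d["confidence"],2)) for d in f(n,t)][:3])
print(get_obs())
E
```

```text
pics
top [ 0.226 -0.017  1.669] [[-0.028, -0.976, 0.216], [-1.0, 0.028, -0.002], [-0.004, -0.216, -0.976]] 463.21971322848725
tank [([342.0, 230.0], 0.67)]
brush [([237.0, 203.0], 0.62)]
brush_tip [([245.0, 206.0], 0.61), ([206.0, 202.0], 0.51), ([268.0, 159.0], 0.29)]
paddle [([210.0, 203.0], 0.48)]
slot_a [([208.0, 205.0], 0.85), ([236.0, 198.0], 0.59)]
slot_b [([208.0, 205.0], 0.85), ([236.0, 198.0], 0.59)]
rack [([231.0, 213.0], 0.63)]
spare_tank [([333.0, 155.0], 0.87)]
bottle [([270.0, 157.0], 0.89)]
carrier [([450.0, 217.0], 0.91)]
wafer_box [([416.0, 258.0], 0.96)]
beaker [([214.0, 256.0], 0.61)]
side [0.457 0.993 1.119] [[-0.992, -0.091, 0.085], [-0.125, 0.703, -0.7], [0.004, -0.705, -0.709]] 477.52115819580894
tank [([345.0, 200.0], 0.93)]
brush [([298.0, 257.0], 0.92)]
brush_tip [([302.0, 293.0], 0.7)]
paddle [([302.0, 296.0], 0.91), ([380.0, 160.0], 0.64)]
slot_a [([301.0, 263.0], 0.78), ([298.0, 298.0], 0.56)]
slot_b [([301.0, 263.0], 0.78), ([298.0, 298.0], 0.56)]
rack [([301.0, 312.0], 0.78)]
spare_tank [([260.0, 207.0], 0.77)]
bottle [([236.0, 267.0], 0.87)]
carrier [([341.0, 136.0], 0.93)]
wafer_box [([381.0, 160.0], 0.78), ([303.0, 314.0], 0.38)]
beaker [([367.0, 349.0], 0.7)]
{'time': 1.3, 'q': array([-1.48351802e+00,  5.27520451e-01,  1.43268465e+00, -1.98671166e-05,
        1.18142369e+00, -1.78510794e-01]), 'joint_velocities': array([ 0.00152143,  0.00038756,  0.00179661, -0.00068462,  0.00097743,
       -0.00103127]), 'joint_torque': array([ 1.62163786e-03, -4.40014172e+01, -1.76982147e+01,  6.33959658e-02,
        5.06144611e-02, -8.03133219e-06]), 'position': array([ 0.16418355, -0.60302531,  0.22254072]), 'tool_rot': array([-0.70086561, -0.09370998,  0.70087743, -0.09368386]), 'ft_force': array([-0.0905009 , -0.25808831,  0.6471168 ]), 'moment': array([-0.02661232,  0.05607969, -0.00054025]), 'grip_width': 0.08737094767645792}
```

```bash
python3 -c "
import cv2,numpy as np
cv2.imwrite('pics/both.png',cv2.resize(np.vstack([cv2.imread('pics/top1.png'),cv2.imread('pics/side1.png')]),(480*1,600)))"
```

```text
(no output)
```

View pics/top1.png

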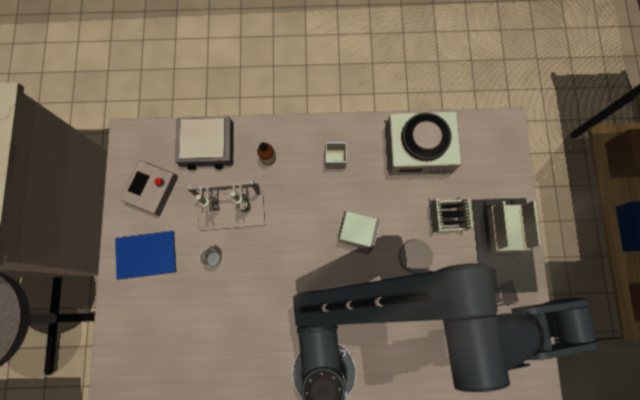

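View pics/side1.png

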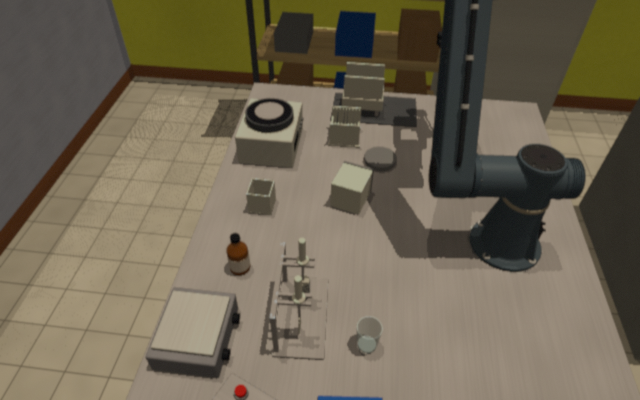

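The top view shows the tank at about (358,229), mouth to the right. The rack is at (230,210), with tools at (205,200) and (238,200), and the networks say the brush is at (238,200). In the side view the brush is the farther tool, at (300,257), and the tank is at (352,187).

```bash
cat > m1.py <<'E'
from h import *
from scipy.optimize import minimize
def mask(n,t):
    l=imaging.cut_out(n,t); return l[0]["pixels"].astype(np.uint8),l[0]["confidence"],l[0]["box"]
imaging.camera("top");imaging.camera("side")
C={n:cam(n) for n in("top","side")}
M={n:mask(n,"tank") for n in C}
for n in M: print(n,M[n][1:])
def hull(c,p,S=8):
    x,y,a=p; m=np.array([np.sin(a),-np.cos(a)]) # mouth dir ; a=0 => -y
    s=np.array([-m[1],m[0]])
    P=[[*(np.array([x,y])+m*u+s*v),z] for u in(-.06,.06) for v in(-.05,.05) for z in(0,.1)]
    return cv2.convexHull(np.float32([proj(c,q) for q in P]))
def cost(p):
    t=0
    for n in C:
        h=hull(C[n],p); im=np.zeros((1600,2560),np.uint8)
        cv2.fillConvexPoly(im,np.int32(np.round((h+.5)*4)),1)
        m=cv2.resize(M[n][0],(2560,1600),interpolation=0)
        t+=1-(im&m).sum()/(im|m).sum()
    return t
x0=atz(C["top"],M["top"][2][:2],.05)
best=min((minimize(cost,[x0[0],x0[1],a],method="Nelder-Mead",options=dict(initial_simplex=[[x0[0],x0[1],a],[x0[0]+.02,x0[1],a],[x0[0],x0[1]+.02,a],[x0[0],x0[1],a+.2]],xatol=1e-4)) for a in(-.4,-.2,0,.2,.4)),key=lambda r:r.fun)
print("tank centre, mouth angle deg",best.x[:2].round(4),np.degrees(best.x[2]).round(1),best.fun)
T,S=C["top"],C["side"]
for nm,a,b in(("slotbrush",[236,198],[301,263]),("slotpad",[208,205],[298,298]),("rack",[231,213],[301,312]),("brush",[237,203],[298,257]),("bottle",[270,157],[236,267]),("spare",[333,155],[260,207]),("carrier",[450,217],[341,136]),("wafer",[416,258],[381,160]),("beaker",[214,256],[367,349])):
    X,e=tri([(T,a),(S,b)]); print(nm,X.round(3),e)
E
python3 m1.py
```

```text
top (0.76, [361.1, 232.2, 41.4, 37.5])
side (0.7, [352.4, 187.2, 48.6, 53.0])
tank centre, mouth angle deg [ 0.4768 -0.1381] -16.0 0.08204886925622246
slotbrush [0.58  0.275 0.163] [array([ 0., -0.]), array([0., 0.])]
slotpad [0.567 0.37  0.151] [array([ 0.2, -1.8]), array([2.4, 0.8])]
rack [0.568 0.322 0.01 ] [array([ 0.2, -2.1]), array([2.8, 0.9])]
brush [0.574 0.269 0.174] [array([ 0.3, -4.2]), array([5.4, 1.6])]
bottle [ 0.784  0.182 -0.014] [array([ 0. , -1.5]), array([1.8, 0.6])]
spare [ 0.77  -0.057 -0.   ] [array([-0.,  1.]), array([-1.1, -0.4])]
carrier [ 0.533 -0.483 -0.016] [array([ 0.1, -1.6]), array([1.4, 0.5])]
wafer [ 0.38  -0.343 -0.001] [array([ 0.1, -0.5]), array([0.5, 0.1])]
beaker [ 0.401  0.388 -0.017] [array([-0.4,  1.8]), array([-2.4, -0.8])]
```

```bash
cat >> h.py <<'E'
from scipy.linalg import fractional_matrix_power as fmp
def T(p,r): M=np.eye(4); M[:3,:3]=r; M[:3,3]=p; return M
def cur():
    o=get_obs(); return T(o["position"],R.from_quat(o["tool_rot"]).as_matrix())
def plan(target,start=None,N=None):
    A=np.linalg.inv(cur() if start is None else start)@target
    ang=np.degrees(R.from_matrix(A[:3,:3]).magnitude()); d=np.linalg.norm(A[:3,3])*1e3
    n=N or int(max(np.ceil(ang/10),np.ceil(d/50),1))
    B=np.real(fmp(A,1/n)); print(f"dist {d:.1f} ang {ang:.1f}; {n} x",(B[:3,3]*1e3).round(1).tolist(),np.degrees(R.from_matrix(B[:3,:3]).as_rotvec()).round(2).tolist())
def frame(x,y):
    x=np.array(x,float);x/=np.linalg.norm(x);y=np.array(y,float);y-=x*(x@y);y/=np.linalg.norm(y);return np.c_[x,y,np.cross(x,y)]
C0=np.array([.4768,-.1381,0]);A0=np.radians(-16)
def tankgeo(C=C0,a=A0):
    m=np.array([np.sin(a),-np.cos(a),0]); return m,np.array([-m[1],m[0],0])
E
python3 - <<'E'
from h import *
print(cur().round(3))
m,s=tankgeo(); s=-s if cur()[:3,1]@s<0 else s; print(m,s)
d=(-m-[0,0,1])/2**.5
print(d); plan(T([.45,-.33,.25],frame(d,s)))
E
```

```text
[[ 0.     0.263 -0.965  0.164]
 [-0.    -0.965 -0.263 -0.603]
 [-1.     0.    -0.     0.223]
 [ 0.     0.     0.     1.   ]]
[-0.27563736 -0.9612617   0.        ] [ 0.9612617  -0.27563736  0.        ]
[ 0.19490504  0.67971466 -0.70710678]
dist 396.2 ang 72.8; 8 x [14.6, -3.1, -50.8] [-6.95, 5.11, -2.88]
```

```bash
python3 -m inch '[[60,[14.6,-3.1,-50.8],[-6.95,5.11,-2.88]],[60,[14.6,-3.1,-50.8],[-6.95,5.11,-2.88]],[60,[14.6,-3.1,-50.8],[-6.95,5.11,-2.88]],[60,[14.6,-3.1,-50.8],[-6.95,5.11,-2.88]],[60,[14.6,-3.1,-50.8],[-6.95,5.11,-2.88]],[60,[14.6,-3.1,-50.8],[-6.95,5.11,-2.88]],[60,[14.6,-3.1,-50.8],[-6.95,5.11,-2.88]],[60,[14.6,-3.1,-50.8],[-6.95,5.11,-2.88]],[60,[0,0,0],[0,0,0]]]'
python3 - <<'E'
from h import *
m,s=tankgeo();d=(-m-[0,0,1])/2**.5
print(cur().round(3),get_obs()["q"].round(2)); plan(T([.45,-.33,.25],frame(d,s)))
im=save("wrist","w1.png"); c=cam("wrist"); print(c[1])
l=imaging.cut_out("wrist","tank"); print([(x["confidence"],x["box"]) for x in l])
for u in(-.06,.06):
  for v in(-.05,.05):
    for z in(0,.1): print(u,v,z,proj(c,C0+m*u+s*v+[0,0,z]).round())
E
```

```text
time: 2.62
position: [0.4533, -0.3223, 0.2542]
tool_rot: [0.734, 0.566, -0.292, 0.235]
ft_force: [-0.1, 0.2, -0.3]
grip_width: 0.0599
[[ 0.188  0.969 -0.162  0.453]
 [ 0.694 -0.248 -0.676 -0.322]
 [-0.695  0.015 -0.719  0.254]
 [ 0.     0.     0.     1.   ]] [-1.1   0.65  1.38  0.51  1.74 -0.94]
dist 9.4 ang 2.1; 1 x [-3.0, -1.4, 8.8] [1.77, -1.0, 0.59]
[ 0.43398674 -0.38289686  0.42326162]
[(0.85, [298.9, 173.2, 91.9, 123.0])]
-0.06 -0.05 0 [273. 158.]
-0.06 -0.05 0.1 [264. 110.]
-0.06 0.05 0 [340. 160.]
-0.06 0.05 0.1 [345. 112.]
0.06 -0.05 0 [264. 231.]
0.06 -0.05 0.1 [252. 193.]
0.06 0.05 0 [340. 234.]
0.06 0.05 0.1 [345. 196.]
```

View pics/w1.png

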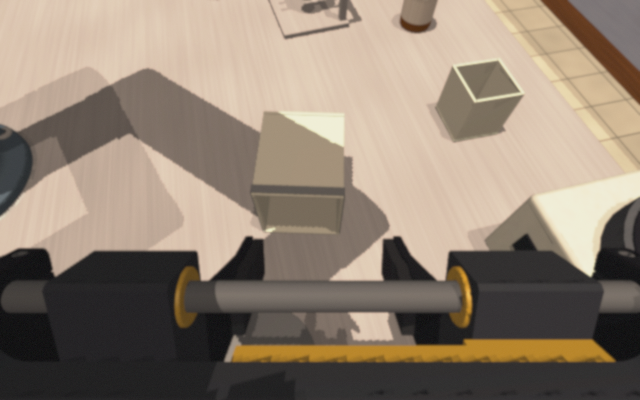

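The tank's rim runs from (252,190) to (345,190) and its rear edge is near row 112. That is within about 4 px of my projection, so the pose is good. Next I go to the pre-grasp.

```bash
python3 - <<'E'
from h import *
m,s=tankgeo();d=(-m-[0,0,1])/2**.5
G=C0+m*.046+s*.048+[0,0,.056]
F=frame(d,s)
P=T(G+d*.019-d*.09,F); print(P[:3,3]); plan(P)
plan(T(G+d*.019,F),P)
E
```

```text
[ 0.49642298 -0.24380837  0.10620458]
dist 173.7 ang 1.9; 4 x [41.8, 5.1, 10.7] [0.4, -0.22, 0.11]
dist 90.0 ang 0.0; 2 x [45.0, -0.0, 0.0] [0.0, -0.0, 0.0]
```

```bash
python3 -m inch '[[50,[41.8,5.1,10.7],[0.4,-0.22,0.11]],[50,[41.8,5.1,10.7],[0.4,-0.22,0.11]],[50,[41.8,5.1,10.7],[0.4,-0.22,0.11]],[50,[41.8,5.1,10.7],[0.4,-0.22,0.11]],[50,[0,0,0],[0,0,0]]]'
python3 - <<'E'
from h import *
m,s=tankgeo();d=(-m-[0,0,1])/2**.5
G=C0+m*.046+s*.048+[0,0,.056]
F=frame(d,s)
plan(T(G+d*.019-d*.09,F)); plan(T(G+d*.019,F),N=3)
im=save("wrist","w2.png"); c=cam("wrist")
for u in(-.06,.06):
  for v in(-.05,.05):
    print(u,v,proj(c,C0+m*u+s*v+[0,0,.1]).round())
E
```

```text
time: 3.35
position: [0.4961, -0.2532, 0.1003]
tool_rot: [0.74, 0.549, -0.312, 0.233]
ft_force: [0.3, -0.5, 1.1]
grip_width: 0.0501
dist 11.1 ang 1.1; 1 x [2.1, -2.4, -10.6] [-0.49, 0.77, -0.65]
dist 92.9 ang 1.1; 3 x [30.7, -1.0, -3.8] [-0.16, 0.26, -0.22]
-0.06 -0.05 [183.  40.]
-0.06 0.05 [319.  39.]
0.06 -0.05 [147. 181.]
0.06 0.05 [321. 179.]
```

View pics/w2.png

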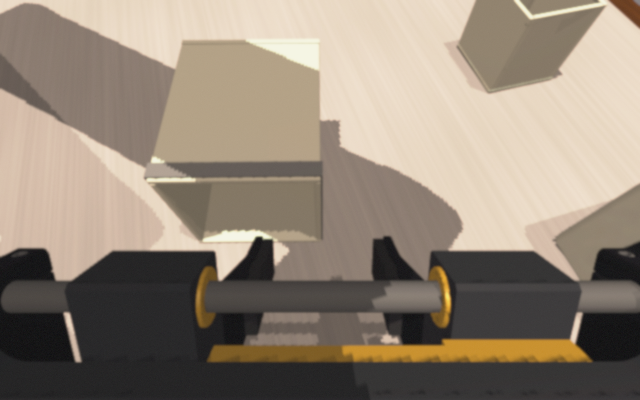

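The rim is at (146,180) and (322,180) against predicted (147,181) and (321,179), so it agrees. I move in with corrections.

```bash
python3 -m inch '[[50,[2,-2.4,-10.6],[-0.5,0.77,-0.65]],[50,[30,0,0],[0,0,0]],[50,[30,0,0],[0,0,0]],[50,[28,0,0],[0,0,0]],[50,[0,0,0],[0,0,0]]]'
python3 - <<'E'
from h import *
m,s=tankgeo();d=(-m-[0,0,1])/2**.5
G=C0+m*.046+s*.048+[0,0,.056]
F=frame(d,s)
plan(T(G+d*.019,F),N=1); print(get_obs()["q"].round(2))
E
```

```text
time: 4.03
position: [0.5183, -0.1954, 0.0521]
tool_rot: [0.74, 0.549, -0.305, 0.24]
ft_force: [-0.6, 0.5, 0.3]
grip_width: 0.05
dist 16.5 ang 1.4; 1 x [14.5, -7.9, -1.3] [0.56, 0.69, -1.07]
[-0.91  0.87  1.63  0.66  1.23 -1.05]
```

```bash
python3 -m inch '[[50,[14.5,-8,-1],[0.5,0.7,-1]],[50,[1,0,0],[0,0,0]],[0,[0,0,0],[0,0,0]],[0,[0,0,0],[0,0,0]],[0,[0,0,0],[0,0,0]],[0,[0,0,0],[0,0,0]]]' 40
python3 - <<'E'
from h import *
m,s=tankgeo();d=(-m-[0,0,1])/2**.5
G=C0+m*.046+s*.048+[0,0,.056]
plan(T(G+d*.019,frame(d,s)),N=1); print(get_obs()["grip_width"])
E
```

```text
time: 4.78
position: [0.5154, -0.1867, 0.0443]
tool_rot: [0.739, 0.553, -0.305, 0.234]
ft_force: [-0.1, 0.3, -0.3]
grip_width: 0.018
dist 4.7 ang 0.5; 1 x [3.7, -2.5, -1.3] [0.22, 0.23, -0.45]
0.01800504751265151
```

```bash
python3 -m inch '[[0,[0,0,0],[0,0,0]],[0,[0,0,0],[0,0,0]],[0,[0,0,0],[0,0,0]]]'
python3 - <<'E'
from h import *
m,s=tankgeo();d=(-m-[0,0,1])/2**.5
G=C0+m*.046+s*.048+[0,0,.056]
plan(T(G+d*.019,frame(d,s)),N=1); print(get_obs()["grip_width"])
# plan rotation about base edge: axis point B, axis dir k: m->z
A=cur(); B=C0-m*.06; k=np.cross(m,[0,0,1.]); 
M=np.eye(4); M[:3,:3]=R.from_rotvec(k*np.pi/2).as_matrix(); M[:3,3]=B-M[:3,:3]@B
print(M[:3,:3]@m)
plan(M@A,A,N=30); np.save("start.npy",A)
E
```

```text
time: 5.15
position: [0.5142, -0.1865, 0.0444]
tool_rot: [0.738, 0.554, -0.305, 0.234]
ft_force: [-0.2, -1.1, 0.6]
grip_width: 0.0034
dist 4.3 ang 0.4; 1 x [3.9, -1.3, -1.2] [0.25, 0.21, -0.27]
0.003446583940630195
[-4.05823080e-17 -1.26397176e-16  1.00000000e+00]
dist 149.8 ang 90.0; 30 x [-1.8, 0.0, -5.2] [-0.01, -3.0, -0.01]
```

```bash
cat > rot.py <<'E'
from h import *
import sys
m,s=tankgeo(); A=np.load("start.npy"); B=C0-m*.06; k=np.cross(m,[0,0,1.])
def MT(th,lift):
    M=np.eye(4); M[:3,:3]=R.from_rotvec(k*np.radians(th)).as_matrix(); M[:3,3]=B-M[:3,:3]@B+[0,0,lift/1e3]; return M
c=cur(); rel=R.from_matrix(c[:3,:3]@A[:3,:3].T).as_rotvec(); th=np.degrees(rel@k)
e=c[:3,3]-(MT(th,0)@A)[:3,3]
print("angle",th.round(2),"off mm (m,s,z)",(e@np.c_[m,s,[0,0,1]]*1e3).round(1),"F",get_obs()["ft_force"].round(1),"q",get_obs()["q"].round(2),"w",get_obs()["grip_width"])
to,lift,n=float(sys.argv[1]),float(sys.argv[2]),int(sys.argv[3])
plan(MT(to,lift)@A,c,N=n)
E
python3 -m inch '[[0,[-3.5,0,-7],[0,-2,0]],[0,[-1.8,0,-5.2],[0,-3,0]],[0,[-1.8,0,-5.2],[0,-3,0]],[0,[-1.8,0,-5.2],[0,-3,0]],[0,[-1.8,0,-5.2],[0,-3,0]],[0,[-1.8,0,-5.2],[0,-3,0]]]'
python3 rot.py 45 4 10
```

```text
time: 5.9
position: [0.5213, -0.1707, 0.0742]
tool_rot: [0.682, 0.507, -0.418, 0.321]
ft_force: [0.3, 0.4, -2.4]
grip_width: 0.0039
angle 18.41 off mm (m,s,z) [1.9 2.4 1.7] F [ 0.3  0.4 -2.4] q [-0.76  0.71  1.72  0.5   0.98 -0.82] w 0.003911961480764708
dist 51.6 ang 26.6; 10 x [-1.8, -0.2, -4.9] [-0.04, -2.66, -0.07]
```

```bash
python3 -m inch '[[0,[-1.8,-0.2,-5],[0,-3,0]],[0,[-1.8,-0.2,-5],[0,-3,0]],[0,[-1.8,-0.2,-5],[0,-3,0]],[0,[-1.8,-0.2,-5],[0,-3,0]],[0,[-1.8,-0.2,-5],[0,-3,0]],[0,[-1.8,-0.2,-5],[0,-3,0]],[0,[-1.8,-0.2,-5],[0,-3,0]],[0,[-1.8,-0.2,-5],[0,-3,0]]]'
python3 rot.py 90 4 12
python3 - <<'E'
from h import *
save("side","s2.png"); im=cv2.imread("pics/s2.png")[80:300,220:520]; cv2.imwrite("pics/s2c.png",cv2.resize(im,None,fx=2.4,fy=2.4,interpolation=2))
E
```

```text
time: 6.9
position: [0.531, -0.1316, 0.1034]
tool_rot: [0.578, 0.42, -0.553, 0.427]
ft_force: [-0.3, 0.9, -2.8]
grip_width: 0.0035
angle 43.53 off mm (m,s,z) [-0.3  1.   5. ] F [-0.3  0.9 -2.8] q [-0.46  0.59  1.76  0.04  0.77 -0.2 ] w 0.003457111707275811
dist 83.3 ang 46.5; 12 x [-2.2, -0.1, -6.8] [-0.11, -3.87, -0.11]
```

View pics/s2c.png

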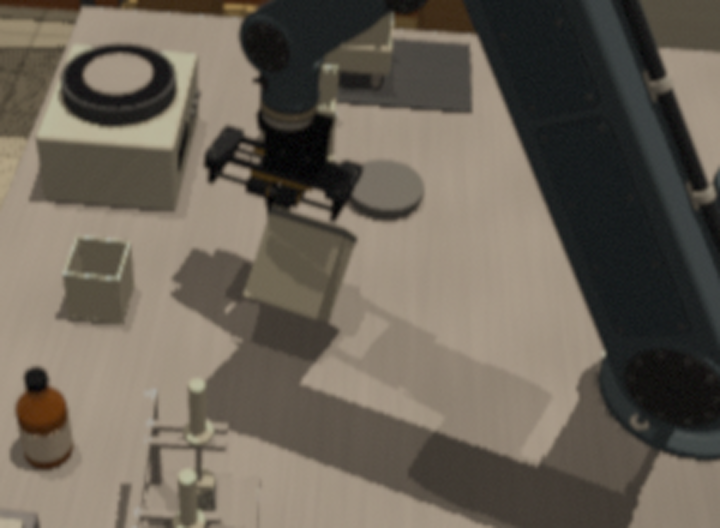

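The tank is held by its far wall with its base tilted about 45°, and its full weight is on the wrist, so it turns with the gripper. I carry on.

```bash
python3 -m inch '[[0,[-1.8,-0.1,-5.5],[0,-3.2,0]],[0,[-1.8,-0.1,-5.5],[0,-3.2,0]],[0,[-1.8,-0.1,-5.5],[0,-3.2,0]],[0,[-1.8,-0.1,-5.5],[0,-3.2,0]],[0,[-1.8,-0.1,-5.5],[0,-3.2,0]],[0,[-1.8,-0.1,-5.5],[0,-3.2,0]],[0,[-1.8,-0.1,-5.5],[0,-3.2,0]],[0,[-1.8,-0.1,-5.5],[0,-3.2,0]],[0,[-1.8,-0.1,-5.5],[0,-3.2,0]],[0,[-1.8,-0.1,-5.5],[0,-3.2,0]]]'
python3 rot.py 90 4 6
```

```text
time: 8.2
position: [0.5441, -0.0659, 0.1098]
tool_rot: [-0.406, -0.284, 0.692, -0.525]
ft_force: [0.1, -0.7, -3.0]
grip_width: 0.0036
angle 75.44 off mm (m,s,z) [-9.1 -4.5  5.6] F [ 0.1 -0.7 -3. ] q [-0.04  0.69  1.65 -0.63  1.01  0.66] w 0.0036315402164191477
dist 19.6 ang 14.7; 6 x [-0.3, 0.7, -3.2] [-0.34, -2.42, -0.14]
```

```bash
python3 -m inch '[[0,[-1.4,0.4,-4],[-0.3,-2.6,0]],[0,[-1.4,0.4,-4],[-0.3,-2.6,0]],[0,[-1.4,0.4,-4],[-0.3,-2.6,0]],[0,[-1.4,0.4,-4],[-0.3,-2.6,0]],[0,[-1.4,0.4,-4],[-0.3,-2.6,0]],[0,[0,0,0],[0,0,0]]]'
python3 rot.py 90 4 1
python3 - <<'E'
from h import *
save("side","s3.png"); im=cv2.imread("pics/s3.png")[100:300,220:480]; cv2.imwrite("pics/s3c.png",cv2.resize(im,None,fx=3,fy=3,interpolation=2))
E
```

```text
time: 8.95
position: [0.5518, -0.0421, 0.1011]
tool_rot: [-0.319, -0.232, 0.73, -0.558]
ft_force: [-0.6, -0.7, -2.8]
grip_width: 0.0038
angle 88.31 off mm (m,s,z) [-11.4  -3.7   3.7] F [-0.6 -0.7 -2.8] q [ 0.08  0.8   1.56 -0.77  1.2   0.81] w 0.0037522964030004455
dist 9.4 ang 1.9; 1 x [6.6, 3.7, 5.5] [-0.61, -1.68, -0.72]
```

View pics/s3c.png

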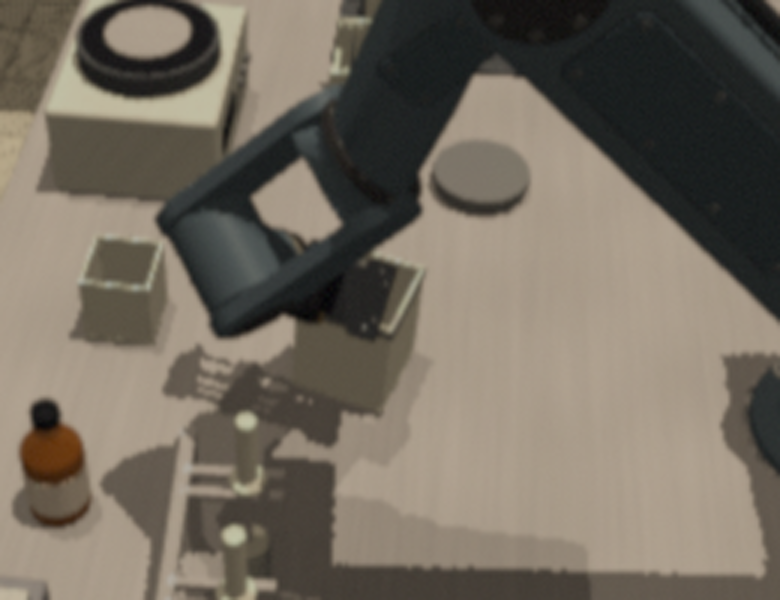

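The tank is nearly upright, just above the table. I take out the last 1.9° and lower it to contact.

```bash
python3 -m inch '[[0,[-0.3,0,-0.8],[-0.6,-1.7,-0.7]],[0,[0,0,0],[-0.2,-0.4,-0.2]]]'; python3 rot.py 90 0 1; cat > w.py <<'E'
from h import *
import sys
# world shift mm -> tool shift
print((cur()[:3,:3].T@np.array(eval(sys.argv[1]),float)).round(2), get_obs()["ft_force"].round(2))
E
python3 w.py [0,0,-1]
```

```text
time: 9.25
position: [0.5519, -0.0422, 0.1018]
tool_rot: [-0.3, -0.229, 0.739, -0.558]
ft_force: [-0.5, 0.8, -3.1]
grip_width: 0.0038
angle 90.45 off mm (m,s,z) [-7.7 -3.6  6. ] F [-0.5  0.8 -3.1] q [ 0.09  0.82  1.54 -0.78  1.25  0.8 ] w 0.0037682219807589363
dist 10.7 ang 0.5; 1 x [10.0, 3.5, 1.9] [0.11, 0.45, 0.25]
[ 0.7   0.   -0.72] [-0.54  0.77 -3.08]
```

```bash
for i in 1 2; do python3 -m inch '[[0,[1.4,0,-1.4],[0,0,0]],[0,[1.0,0,-1],[0,0,0]]]' | grep -E "pos|ft_f"; done; python3 -m inch '[[0,[0.7,0,-0.7],[0,0,0]]]' | grep -E "pos|ft_f"
```

```text
position: [0.5521, -0.0426, 0.0984]
ft_force: [-0.3, 0.1, -3.1]
position: [0.5524, -0.0434, 0.097]
ft_force: [-0.0, 3.1, 6.7]
position: [0.5524, -0.0432, 0.0971]
ft_force: [-0.4, 2.6, 3.9]
```

```bash
python3 -m inch '[[12,[0,0,0],[0,0,0]],[12,[0,0,0],[0,0,0]],[12,[0,0,0],[0,0,0]],[12,[0,0,0],[0,0,0]],[30,[0,0,0],[0,0,0]],[30,[0,0,0],[0,0,0]]]'; python3 w.py [0,0,10]
```

```text
time: 10.62
position: [0.5522, -0.0439, 0.0969]
tool_rot: [-0.299, -0.227, 0.739, -0.559]
ft_force: [-0.1, 1.2, 0.1]
grip_width: 0.0248
[-6.96 -0.02  7.18] [-0.08  1.18  0.11]
```

```bash
python3 -m inch '[[30,[-20,0,0],[0,0,0]],[30,[-40,0,0],[0,0,0]],[30,[-45,0,0],[0,0,0]],[30,[-45,0,0],[0,0,0]],[30,[-40,0,0],[0,0,0]],[50,[0,0,0],[0,0,0]]]'
python3 - <<'E'
from h import *
save("top","t4.png");save("side","s4.png")
C={n:cam(n) for n in("top","side")}
for n in C:
    l=imaging.cut_out(n,"tank"); print(n,[(round(x["confidence"],2),x["box"]) for x in l])
    print([(x["pixel"],round(x["confidence"],2)) for t in("tank","brush","slot_a","brush_tip") for x in imaging.tip_of(n,t)])
a=cv2.imread("pics/t4.png")[130:290,180:400];b=cv2.imread("pics/s4.png")[130:350,210:410]
cv2.imwrite("pics/c4.png",np.hstack([cv2.resize(a,(400,290),interpolation=2),cv2.resize(b,(264,290),interpolation=2)]))
np.savez("m4.npz",**{n:imaging.cut_out(n,"tank")[0]["pixels"] for n in C})
E
```

```text
time: 11.38
position: [0.5901, 0.0905, 0.2319]
tool_rot: [-0.298, -0.228, 0.74, -0.558]
ft_force: [0.1, -0.1, -0.6]
grip_width: 0.0345
top [(0.95, [327.8, 223.7, 37.9, 40.0])]
[([329.0, 226.4], 0.84), ([237.9, 198.2], 0.58), ([327.0, 226.9], 0.26), ([237.4, 197.2], 0.67), ([243.8, 206.2], 0.63)]
side [(0.92, [340.8, 212.1, 41.7, 50.9]), (0.68, [300.1, 302.8, 12.9, 56.8])]
[([337.1, 220.9], 0.6), ([301.4, 259.2], 0.56), ([301.7, 259.0], 0.98), ([298.7, 298.0], 0.82), ([307.3, 291.3], 0.25), ([303.8, 290.4], 0.48)]
```

View pics/c4.png

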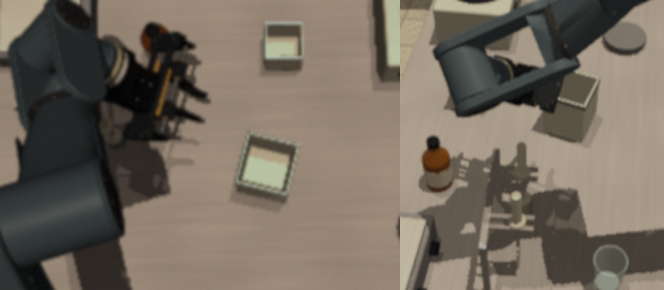

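The tank stands on its base, at about (268,165) in the crop, and the gripper is clear. Next is a wrist view over the rack.

```bash
python3 - <<'E'
from h import *
y=[.99,.12,0]
F=frame([0,0,-1],y); plan(T([.57,.19,.36],F)); print(cur().round(2),get_obs()["q"].round(2))
E
```

```text
dist 166.3 ang 51.1; 6 x [-27.4, -6.3, -5.2] [-3.57, 7.56, 1.64]
[[-0.21  0.96 -0.18  0.59]
 [-0.69 -0.28 -0.67  0.09]
 [-0.69 -0.01  0.72  0.23]
 [ 0.    0.    0.    1.  ]] [ 0.27  0.74  1.25 -0.66  1.64  0.67]
```

```bash
python3 -m inch '[[60,[-29,-6.3,-5.2],[-3.57,7.56,1.64]],[60,[-29,-6.3,-5.2],[-3.57,7.56,1.64]],[60,[-29,-6.3,-5.2],[-3.57,7.56,1.64]],[60,[-29,-6.3,-5.2],[-3.57,7.56,1.64]],[60,[-29,-6.3,-5.2],[-3.57,7.56,1.64]],[60,[-29,-6.3,-5.2],[-3.57,7.56,1.64]],[60,[0,0,0],[0,0,0]]]'
python3 - <<'E'
from h import *
from pickle import dump
y=[.99,.12,0];F=frame([0,0,-1],y); plan(T([.57,.19,.36],F)); plan(T([.50,.19,.36],F))
im=save("wrist","w5.png"); c=cam("wrist"); print(c[1].round(3))
D={}
for t in("brush","slot_a","slot_b","paddle","rack"):
    D[t]=[(np.round(d["pixel"],1).tolist(),round(d["confidence"],2)) for d in imaging.tip_of("wrist",t)];print(t,D[t])
dump((c,D),open("w5.pkl","wb"))
E
```

```text
time: 12.95
position: [0.5698, 0.1963, 0.373]
tool_rot: [0.472, 0.537, -0.458, 0.528]
ft_force: [0.5, 0.4, -0.3]
grip_width: 0.0599
dist 14.4 ang 1.6; 1 x [12.8, -0.8, 6.6] [0.83, -1.28, -0.31]
dist 71.3 ang 1.6; 2 x [6.4, -35.1, -1.3] [0.42, -0.64, -0.15]
[0.558 0.271 0.535]
brush [([336.4, 106.0], 0.62)]
slot_a [([338.2, 107.3], 0.76)]
slot_b [([338.2, 107.3], 0.76)]
paddle []
rack [([337.2, 69.2], 0.65)]
```

View pics/w5.png

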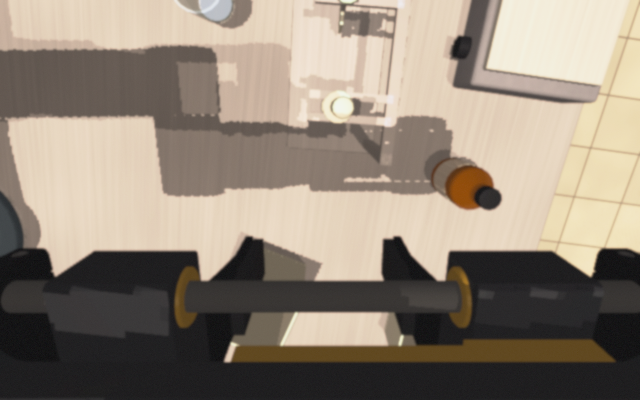

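The handle top is a bright disc at about (343,107) on prongs at rows 97 and 118, the bar is near column 388, and the bottle is at (470,187). I take a second wrist view to triangulate.

```bash
python3 -m inch '[[60,[8,0,-35],[0.8,-1.3,-0.3]],[60,[0,0,0],[0,0,0]]]'
python3 - <<'E'
from h import *
from pickle import load,dump
im=save("wrist","w6.png"); c=cam("wrist"); print(c[1].round(3), c[0].round(0).tolist(), c[2].round(2).tolist())
for t in("brush","slot_a","paddle"): print(t,[(np.round(d["pixel"],1).tolist(),round(d["confidence"],2)) for d in imaging.tip_of("wrist",t)])
dump(c,open("w6.pkl","wb"))
for f in("w5","w6"):
    g=cv2.imread(f"pics/{f}.png",0)
    h=cv2.HoughCircles(cv2.medianBlur(g,3)[:240,280:420],cv2.HOUGH_GRADIENT,1,10,param1=80,param2=14,minRadius=8,maxRadius=26)
    print(f,None if h is None else (h[0]+[280,0,0])[:5].round(1).tolist())
a=cv2.imread("pics/w5.png")[60:160,270:430];b=cv2.imread("pics/w6.png")[120:240,270:430]
cv2.imwrite("pics/c6.png",np.vstack([cv2.resize(a,None,fx=2.7,fy=2.7),cv2.resize(b,None,fx=2.7,fy=2.7)]))
E
```

```text
time: 13.5
position: [0.5635, 0.2338, 0.3573]
tool_rot: [0.464, 0.533, -0.473, 0.527]
ft_force: [0.7, -0.7, -0.3]
grip_width: 0.06
[0.556 0.311 0.52 ] [[348.0, 0.0, 323.0], [0.0, 348.0, 199.0], [0.0, 0.0, 1.0]] [[0.99, 0.12, 0.02], [0.12, -0.95, -0.29], [-0.01, 0.29, -0.96]]
brush [([342.6, 139.4], 0.78), ([342.4, 141.5], 0.69)]
slot_a [([342.8, 140.9], 0.73)]
paddle [([353.2, 18.6], 0.89)]
w5 [[338.5, 106.5, 16.4], [352.5, 109.5, 19.9], [376.5, 24.5, 19.6], [369.5, 83.5, 19.5], [312.5, 120.5, 24.3]]
w6 [[356.5, 18.5, 21.0], [384.5, 23.5, 21.0], [345.5, 139.5, 25.4], [347.5, 154.5, 10.3], [320.5, 62.5, 24.1]]
```

View pics/c6.png

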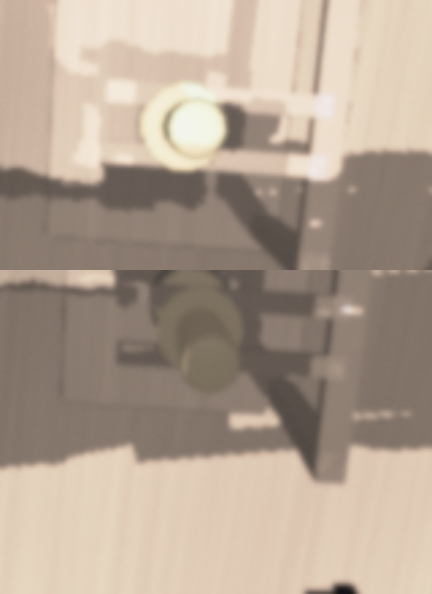

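```bash
python3 - <<'E'
from h import *
from pickle import load
c5=load(open("w5.pkl","rb"))[0];c6=load(open("w6.pkl","rb"))
print("top",tri([(c5,[342.6,107]),(c6,[347.4,154.7])]))
print("collar",tri([(c5,[338.1,106.7]),(c6,[344.4,142.2])]))
p=lambda c,x,y,oy: atz(c,[270+x/2.7,oy+y/2.7],.17)
for c,a,b,oy in((c5,(107,92),(318,105),60),(c5,(100,152),(310,165),60),(c6,(117,82),(335,98),120)):
    A,B=p(c,*a,oy),p(c,*b,oy); print(A.round(3),B.round(3),np.degrees(np.arctan2(*(B-A)[[1,0]])).round(1),np.linalg.norm(B-A).round(3))
for z,px,c in((.25,[342.6,107],c5),(.25,[347.4,154.7],c6),(.176,[338.1,106.7],c5),(.176,[344.4,142.2],c6)): print(z,atz(c,px,z).round(4))
# tank upright
from scipy.optimize import minimize
M=np.load("m4.npz"); ct=cam("top"); m=cv2.resize(M["top"].astype(np.uint8),(2560,1600),interpolation=0)
def cost(p):
    x,y,a=p; r=R.from_euler("z",a).as_matrix()
    P=[r@[u,v,z]+[x,y,0] for u in(-.05,.05) for v in(-.05,.05) for z in(0,.12)]
    im=np.zeros_like(m); cv2.fillConvexPoly(im,np.int32(((cv2.convexHull(np.float32([proj(ct,q) for q in P]))+.5)*4).round()),1)
    return 1-(im&m).sum()/(im|m).sum()
s0=[.507,-.032,np.radians(-16)]
r=minimize(cost,s0,method="Nelder-Mead",options=dict(initial_simplex=[s0,[.527,-.032,s0[2]],[.507,-.012,s0[2]],[.507,-.032,0]]))
print("tank",r.x[:2].round(4),np.degrees(r.x[2]).round(1),r.fun)
E
```

```text
top (array([0.57449679, 0.27109949, 0.26695108]), [array([1.3, 0. ]), array([-1.4, -0. ])])
collar (array([0.57500488, 0.27096187, 0.19590289]), [array([ 1.7, -0. ]), array([-1.8,  0. ])])
[0.544 0.279 0.17 ] [0.623 0.285 0.17 ] 4.4 0.079
[0.545 0.257 0.17 ] [0.624 0.263 0.17 ] 4.3 0.08
[0.548 0.256 0.17 ] [0.63 0.26 0.17] 3.0 0.082
0.25 [0.5745 0.271  0.25  ]
0.25 [0.5768 0.2685 0.25  ]
0.176 [0.5743 0.2707 0.176 ]
0.176 [0.5779 0.2688 0.176 ]
tank [ 0.5056 -0.026 ] -15.3 0.04305028462998106
```

```bash
python3 - <<'E'
from h import *
a=np.radians(4);F=frame([0,0,-1],[np.cos(a),np.sin(a),0])
P=T([.5755,.270,.29],F); plan(P); plan(T([.5755,.270,.20],F),P)
E
```

```text
dist 80.0 ang 3.0; 2 x [34.4, 7.7, -18.9] [1.44, 0.1, 0.32]
dist 90.0 ang 0.0; 2 x [45.0, 0.0, -0.0] [0.0, 0.0, 0.0]
```

```bash
python3 -m inch '[[60,[17,7.7,-19],[1.44,0.1,0.3]],[60,[17,7.7,-19],[1.44,0.1,0.3]],[60,[20,0,0],[0,0,0]],[60,[10,0,0],[0,0,0]]]'
cat > to.py <<'E'
from h import *
import sys
x,y,z,a=map(float,sys.argv[1:5]);a=np.radians(a);F=frame([0,0,-1],[np.cos(a),np.sin(a),0]);plan(T([x,y,z],F),N=int(sys.argv[5]) if len(sys.argv)>5 else None)
E
python3 to.py .5755 .27 .29 4; python3 to.py .5755 .27 .20 4
```

```text
time: 14.2
position: [0.5789, 0.2681, 0.2955]
tool_rot: [0.485, 0.514, -0.483, 0.517]
ft_force: [-0.6, -0.5, 0.8]
grip_width: 0.0596
dist 6.7 ang 0.5; 1 x [5.5, -3.3, -2.1] [-0.37, 0.03, -0.29]
dist 95.6 ang 0.5; 2 x [47.8, -1.8, -1.1] [-0.18, 0.01, -0.15]
```

```bash
python3 -m inch '[[60,[12,-3.3,-2.2],[-0.4,0,-0.3]],[60,[30,0,0],[0,0,0]],[60,[35,0,0],[0,0,0]],[60,[18,0,0],[0,0,0]],[60,[0,0,0],[0,0,0]]]';python3 to.py .5755 .27 .20 4
```

```text
time: 14.82
position: [0.5766, 0.2685, 0.1989]
tool_rot: [0.483, 0.516, -0.482, 0.517]
ft_force: [-0.2, 0.1, 0.2]
grip_width: 0.0604
dist 2.2 ang 0.2; 1 x [-1.1, -1.0, -1.6] [-0.07, -0.01, -0.15]
```

```bash
python3 -m inch '[[0,[0,0,0],[0,0,0]],[0,[-0.5,0,-1],[0,0,0]],[0,[0,0,0],[0,0,0]],[0,[0,0,0],[0,0,0]],[0,[0,0,0],[0,0,0]],[0,[0,0,0],[0,0,0]],[0,[0,0,0],[0,0,0]],[0,[0,0,0],[0,0,0]],[0,[0,0,0],[0,0,0]]]' 35
```

```text
time: 15.95
position: [0.5786, 0.27, 0.2036]
tool_rot: [0.485, 0.515, -0.48, 0.519]
ft_force: [-0.0, 0.3, 0.1]
grip_width: 0.0172
```

```bash
python3 - <<'E'
from h import *
L=[]
for i in range(4): imaging.camera("wrist"); c=cur(); L.append(c[:3,3]); print(c[:3,3].round(4),get_obs()["ft_force"].round(1))
np.save("hang.npy",T(np.mean(L,0),c[:3,:3])); print(c.round(3))
E
python3 -m inch '[[0,[-7,0,0],[0,0,0]],[0,[-7,0,0],[0,0,0]],[0,[0,0,0],[0,0,0]]]'; python3 to.py .52 .266 .218 4
```

```text
[0.5786 0.27   0.2036] [-1.  -0.3  1.2]
[0.5786 0.27   0.2036] [-0.9 -0.3  0.4]
[0.5786 0.27   0.2036] [-0.8 -0.   0.1]
[0.5786 0.27   0.2036] [-0.1 -0.1 -1. ]
[[ 0.009  0.998  0.068  0.579]
 [ 0.002  0.068 -0.998  0.27 ]
 [-1.     0.009 -0.002  0.204]
 [ 0.     0.     0.     1.   ]]
time: 16.52
position: [0.5783, 0.2699, 0.2183]
tool_rot: [0.485, 0.515, -0.48, 0.519]
ft_force: [0.2, -0.6, -1.1]
grip_width: 0.017
dist 58.5 ang 0.5; 2 x [-0.0, -29.2, -0.1] [-0.04, -0.04, -0.26]
```

```bash
python3 -m inch '[[0,[0,-25,0],[0,0,0]],[0,[0,-30,0],[0,0,0]],[0,[0,-25,0],[0,0,0]],[0,[-40,0,0],[0,0,0]],[0,[-45,0,0],[0,0,0]],[0,[-45,0,0],[0,0,0]]]'; python3 to.py .5056 -.026 .345 4; python3 to.py .5056 -.026 .345 -6
```

```text
time: 17.27
position: [0.4916, 0.2628, 0.3461]
tool_rot: [0.482, 0.517, -0.484, 0.516]
ft_force: [0.7, -0.2, -0.3]
grip_width: 0.0173
dist 289.2 ang 0.2; 6 x [0.2, -1.0, 48.2] [-0.02, 0.01, 0.02]
dist 289.2 ang 9.9; 6 x [0.2, 2.5, 48.2] [1.65, 0.01, 0.02]
```

```bash
python3 -m inch '[[0,[0,-1,45],[0,0,0]],[0,[0,-1,48],[0,0,0]],[0,[0,-1,48],[0,0,0]],[0,[0,-1,48],[0,0,0]],[0,[0,-1,48],[0,0,0]],[0,[0,-1,40],[0,0,0]],[0,[0,0,0],[0,0,0]]]'; python3 to.py .5056 -.026 .345 4
python3 - <<'E'
from h import *
c=save("side","s7.png");save("wrist","w7.png")
cs,cw=cam("side"),cam("wrist")
for n in("side","wrist"):
  for t in("brush","brush_tip","tank"): print(n,t,[(np.round(d["pixel"],1).tolist(),round(d["confidence"],2)) for d in imaging.tip_of(n,t)][:2])
p=cur(); tip=p[:3,3]+p[:3,0]*.1686
print("pred side brush,tip",proj(cs,p[:3,3]+p[:3,0]*.0336),proj(cs,tip),"wrist tip",proj(cw,tip))
r=R.from_euler("z",-15.3,degrees=True).as_matrix()
for u in(-.05,.05):
  for v in(-.05,.05): 
    X=r@[u,v,.12]+[.5056,-.026,0]; print(u,v,proj(cs,X).round(1),proj(cw,X).round(1))
a=cv2.imread("pics/s7.png")[80:280,250:430];b=cv2.imread("pics/w7.png")[0:400,80:560]
cv2.imwrite("pics/c7.png",np.hstack([cv2.resize(a,(360,400),interpolation=2),cv2.resize(b,(440,400))]))
E
```

```text
time: 18.15
position: [0.5079, -0.0206, 0.3524]
tool_rot: [0.485, 0.514, -0.478, 0.521]
ft_force: [-1.0, 0.1, -0.6]
grip_width: 0.0171
dist 9.4 ang 0.8; 1 x [7.4, -2.7, 5.2] [0.09, 0.02, -0.76]
side brush [([339.8, 142.1], 0.7)]
side brush_tip [([339.4, 140.9], 0.61), ([339.7, 180.8], 0.59)]
side tank [([337.2, 222.6], 0.83)]
wrist brush [([323.5, 232.9], 0.86), ([530.7, 6.8], 0.69)]
wrist brush_tip [([321.7, 178.8], 0.62)]
wrist tank [([321.4, 153.3], 0.8)]
pred side brush,tip [342.36252926 143.55977694] [339.68638618 180.53264737] wrist tip [323.70959227 178.93715653]
-0.05 -0.05 [361.7 188. ] [264.7 199.3]
-0.05 0.05 [350.7 210.1] [291.  117.4]
0.05 -0.05 [330.9 179.4] [343.8 225.5]
0.05 0.05 [318.7 200.6] [374.7 147.6]
```

View pics/c7.png

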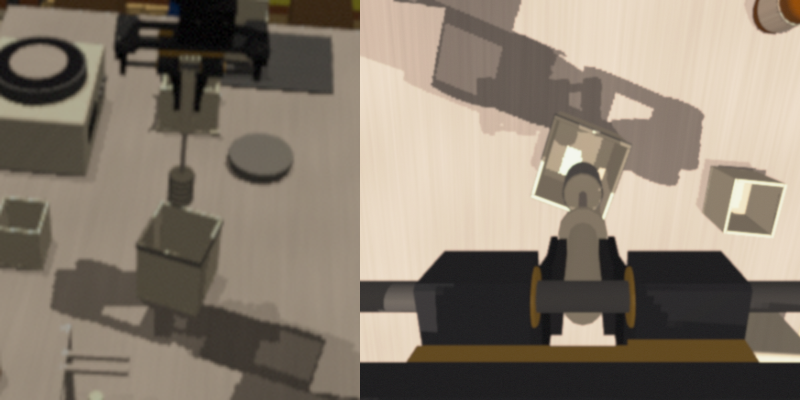

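The wrist and side views agree with the projections: tip at (340,181) in the side view, rim corners within about 4 px. I move over the tank centre and descend.

```bash
python3 -m inch '[[0,[7,-2,5.2],[0,0,-0.7]],[0,[0,0,1],[0,0,0]]]'; python3 to.py .5065 -.026 .195 4 5
```

```text
time: 18.8
position: [0.506, -0.0227, 0.3449]
tool_rot: [0.48, 0.52, -0.48, 0.519]
ft_force: [-0.1, 0.4, -0.8]
grip_width: 0.0171
dist 149.9 ang 0.6; 5 x [30.0, 0.1, 0.7] [0.11, -0.01, 0.0]
```

```bash
python3 -m inch '[[0,[28,0,0],[0,0,0]],[0,[30,0,0],[0,0,0]],[0,[30,0,0],[0,0,0]],[0,[30,0,0],[0,0,0]],[0,[20,0,0],[0,0,0]],[0,[0,0,0],[0,0,0]]]';  python3 to.py .5065 -.026 .178 4
```

```text
time: 19.55
position: [0.508, -0.0233, 0.2036]
tool_rot: [0.48, 0.519, -0.479, 0.52]
ft_force: [1.0, 0.1, -0.7]
grip_width: 0.0172
dist 25.7 ang 0.6; 1 x [25.5, -1.8, 2.5] [0.54, 0.02, -0.17]
```

```bash
python3 -m inch '[[0,[18,0,2],[0,0,0]],[0,[6,0,0],[0,0,0]],[0,[2,0,0],[0,0,0]]]' | grep -E "pos|ft_"; for i in 1 2 3; do python3 -m inch '[[0,[3.5,0,0],[0,0,0]],[0,[0,0,0],[0,0,0]]]' | grep -E "pos|ft_"; done
```

```text
position: [0.5109, -0.026, 0.1797]
ft_force: [0.3, -0.0, 0.1]
position: [0.5118, -0.0261, 0.1773]
ft_force: [-0.4, 0.1, -1.4]
position: [0.5121, -0.0262, 0.1741]
ft_force: [0.4, -0.8, -0.8]
position: [0.5128, -0.0263, 0.171]
ft_force: [-1.1, 0.2, 2.5]
```

```bash
python3 -m inch '[[0,[2.5,-1,0],[0,0,0]],[0,[0,0,0],[0,0,0]]]' | grep -E "time|pos|ft_"; python3 -m inch '[[0,[-25,-4,0],[0,0,0]],[0,[-30,0,0],[0,0,0]],[0,[-10,0,0],[0,0,0]],[0,[0,0,0],[0,0,0]]]'| grep -E "pos|ft_"; python3 to.py .5065 -.026 .175 4 3
```

```text
time: 20.92
position: [0.5125, -0.0265, 0.1689]
ft_force: [-0.6, 0.5, 2.3]
position: [0.5055, -0.0263, 0.2331]
ft_force: [0.7, 0.4, -1.7]
dist 58.1 ang 0.8; 3 x [19.4, 0.2, -0.1] [0.18, 0.05, -0.18]
```

```bash
python3 -m inch '[[0,[22,0,0],[0,0,0]],[0,[24,0,0],[0,0,0]],[0,[8,0,0],[0,0,0]],[0,[3,0,0],[0,0,0]]]' | grep -E "pos|ft_"; python3 -m inch '[[0,[3.5,0,0],[0,0,0]],[0,[0,0,0],[0,0,0]]]' | grep -E "pos|ft_"
```

```text
position: [0.5043, -0.026, 0.1716]
ft_force: [0.3, 0.5, 1.8]
position: [0.5047, -0.0262, 0.1688]
ft_force: [-0.5, -0.0, 2.2]
```

```bash
python3 -m inch '[[0,[1.5,0,0],[0,0,0]],[0,[0,0,0],[0,0,0]]]' | grep -E "pos|ft_"; python3 -m inch '[[0,[-25,0,0],[0,0,0]],[0,[-30,0,0],[0,0,0]],[0,[-10,0,0],[0,0,0]],[0,[0,0,0],[0,0,0]]]'| grep -E "pos|ft_";python3 -m inch '[[0,[22,0,0],[0,0,0]],[0,[24,0,0],[0,0,0]],[0,[8,0,0],[0,0,0]],[0,[3,0,0],[0,0,0]]]' | grep -E "pos|ft_"; python3 -m inch '[[0,[3.5,0,0],[0,0,0]],[0,[0,0,0],[0,0,0]]]' | grep -E "pos|ft_"
```

```text
position: [0.5046, -0.0261, 0.1682]
ft_force: [-1.2, 0.5, 2.8]
position: [0.5047, -0.0262, 0.2339]
ft_force: [-0.3, 0.3, -1.3]
position: [0.504, -0.026, 0.1726]
ft_force: [0.6, 0.6, -0.7]
position: [0.5043, -0.0261, 0.1697]
ft_force: [-0.6, -0.1, 2.2]
```

```bash
python3 -m inch '[[0,[2.5,0,0],[0,0,0]],[0,[0,0,0],[0,0,0]]]' | grep -E "pos|ft_"; python3 -m inch '[[0,[-25,0,0],[0,0,0]],[0,[-30,0,0],[0,0,0]],[0,[-40,0,0],[0,0,0]],[0,[-40,0,0],[0,0,0]],[0,[-40,0,0],[0,0,0]],[0,[0,0,0],[0,0,0]]]'
python3 - <<'E'
from h import *
p=cur(); print(p.round(3)); imaging.camera("side");imaging.camera("wrist");imaging.camera("top")
for n in("side","wrist"):
  c=cam(n); print(n,[(t,np.round(d["pixel"],1).tolist(),round(d["confidence"],2)) for t in("brush","brush_tip","tank") for d in imaging.tip_of(n,t)[:2]],proj(c,p[:3,3]+p[:3,0]*.0336),proj(c,p[:3,3]+p[:3,0]*.1686))
print(np.load("hang.npy").round(4))
E
python3 to.py .493 .264 .345 4
```

```text
position: [0.5043, -0.0261, 0.1681]
ft_force: [-2.1, -0.3, 3.5]
time: 24.68
position: [0.5048, -0.0262, 0.3477]
tool_rot: [0.482, 0.516, -0.478, 0.523]
ft_force: [0.5, 0.1, -1.7]
grip_width: 0.0175
[[ 0.011  0.997  0.079  0.505]
 [-0.002  0.079 -0.997 -0.026]
 [-1.     0.01   0.003  0.348]
 [ 0.     0.     0.     1.   ]]
side [('brush', [341.5, 139.3], 0.88), ('brush_tip', [338.6, 179.0], 0.83), ('tank', [339.5, 222.5], 0.7), ('tank', [299.6, 313.2], 0.31)] [343.65008738 142.87993997] [341.02484669 179.55208441]
wrist [('brush', [319.0, 230.2], 0.67), ('brush_tip', [323.0, 180.0], 0.75), ('tank', [325.5, 150.5], 0.67)] [329.76082518 236.29035399] [328.60997549 182.80916442]
[[ 0.0092  0.9976  0.0684  0.5786]
 [ 0.0022  0.0684 -0.9977  0.27  ]
 [-1.      0.0094 -0.0016  0.2036]
 [ 0.      0.      0.      1.    ]]
dist 289.8 ang 0.5; 6 x [-0.2, 2.1, -48.3] [0.09, -0.01, 0.0]
```

```bash
python3 -m inch '[[0,[0,2,-45],[0,0,0]],[0,[0,2,-48],[0,0,0]],[0,[0,2,-48],[0,0,0]],[0,[0,2,-48],[0,0,0]],[0,[0,2,-48],[0,0,0]],[0,[0,1,-45],[0,0,0]],[0,[0,0,-5],[0,0,0]],[0,[0,0,0],[0,0,0]]]'; python3 to.py .491 .264 .345 4 1;python3 to.py .491 .264 .219 4
```

```text
time: 26.12
position: [0.4919, 0.2686, 0.3396]
tool_rot: [0.48, 0.519, -0.482, 0.518]
ft_force: [0.1, 0.1, -1.4]
grip_width: 0.0175
dist 7.1 ang 0.4; 1 x [-5.4, -1.2, 4.5] [0.32, 0.02, 0.23]
dist 120.7 ang 0.4; 3 x [40.2, -0.3, 1.5] [0.11, 0.01, 0.08]
```

```bash
python3 -m inch '[[0,[35,0,4.5],[0.3,0,0]],[0,[38,0,0],[0,0,0]],[0,[32,0,0],[0,0,0]],[0,[6,0,0],[0,0,0]],[0,[0,0,0],[0,0,0]]]'; python3 to.py .491 .264 .220 4 1; python3 to.py .5783 .2699 .220 4 4
python3 - <<'E'
from h import *
p=cur(); imaging.camera("side"); save("wrist","w8.png");c=cam("side")
print([(t,np.round(d["pixel"],1).tolist(),round(d["confidence"],2)) for t in("brush","brush_tip") for d in imaging.tip_of("side",t)[:2]],proj(c,p[:3,3]+p[:3,0]*.0336),proj(c,p[:3,3]+p[:3,0]*.1686))
E
```

```text
time: 26.75
position: [0.4948, 0.2581, 0.2275]
tool_rot: [0.484, 0.515, -0.485, 0.516]
ft_force: [0.4, -0.3, -0.4]
grip_width: 0.0173
dist 10.2 ang 0.4; 1 x [7.5, -3.4, -6.1] [-0.4, 0.11, 0.01]
dist 84.6 ang 0.4; 4 x [1.9, 21.0, -1.6] [-0.1, 0.03, 0.0]
[('brush', [335.0, 252.9], 0.91), ('brush', [299.5, 315.1], 0.64), ('brush_tip', [332.9, 290.9], 0.52)] [335.96138691 253.52152342] [334.22210744 285.19248487]
```

View pics/w8.png

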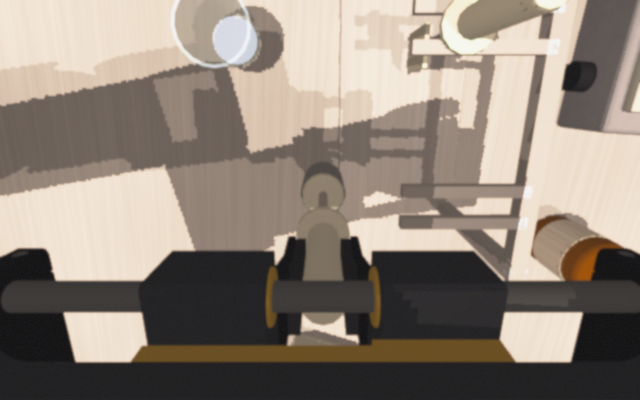

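The free fork's prongs lie at rows 190 and 222 with open ends at column 402, and the brush collar is left of them, not yet aligned. I correct the position, then slide in.

```bash
python3 -m inch '[[0,[6,-3,-6],[-0.4,0,0]],[0,[0,15,0],[0,0,0]],[0,[0,12,0],[0,0,0]],[0,[0,0,0],[0,0,0]]]'; python3 to.py .5290 .2665 .220 4 1; python3 to.py .5783 .2699 .220 4 1
```

```text
time: 27.45
position: [0.5221, 0.2682, 0.2242]
tool_rot: [0.484, 0.516, -0.48, 0.519]
ft_force: [0.7, -0.2, -0.4]
grip_width: 0.0171
dist 8.3 ang 0.4; 1 x [4.2, 6.8, 2.2] [0.13, 0.0, -0.43]
dist 56.4 ang 0.4; 1 x [4.6, 56.2, 2.4] [0.13, 0.0, -0.43]
```

```bash
python3 -m inch '[[0,[2,10,2],[0,0,-0.2]],[0,[0,10,0],[0,0,0]],[0,[0,0,0],[0,0,0]]]';  python3 to.py .5783 .2699 .220 4 1
```

```text
time: 27.82
position: [0.5439, 0.2674, 0.2218]
tool_rot: [0.483, 0.517, -0.481, 0.518]
ft_force: [-0.5, 0.3, -1.0]
grip_width: 0.0172
dist 34.6 ang 0.2; 1 x [1.9, 34.5, -0.0] [0.11, 0.01, -0.19]
```

```bash
python3 -m inch '[[0,[0,12,0],[0,0,0]],[0,[0,12,0],[0,0,0]],[0,[0,8,0],[0,0,0]],[0,[0,0,0],[0,0,0]]]';  python3 to.py .5783 .2699 .2036 4 1
```

```text
time: 28.32
position: [0.5781, 0.2698, 0.2218]
tool_rot: [0.483, 0.517, -0.481, 0.518]
ft_force: [-1.5, 0.7, -0.9]
grip_width: 0.017
dist 18.2 ang 0.2; 1 x [18.2, 0.1, -0.1] [0.1, 0.01, -0.18]
```

```bash
python3 -m inch '[[0,[8,0,0],[0,0,0]],[0,[6,0,0],[0,0,0]],[0,[0,0,0],[0,0,0]]]'| grep -E "pos|ft_"; for i in 1 2 3; do python3 -m inch '[[0,[2,0,0],[0,0,0]],[0,[0,0,0],[0,0,0]]]'| grep -E "pos|ft_"; done
```

```text
position: [0.5769, 0.2696, 0.2063]
ft_force: [0.1, -0.5, -0.6]
position: [0.5766, 0.2697, 0.2041]
ft_force: [-0.2, 0.5, -1.2]
position: [0.5772, 0.2698, 0.2039]
ft_force: [-0.5, 0.2, -1.2]
position: [0.5777, 0.27, 0.2037]
ft_force: [-0.2, -0.2, -0.7]
```

```bash
for i in 1 2 3; do python3 -m inch '[[0,[2.5,0,0],[0,0,0]],[0,[0,0,0],[0,0,0]]]'| grep -E "pos|ft_"; done
```

```text
position: [0.5781, 0.2701, 0.2038]
ft_force: [-0.2, 0.7, -0.9]
position: [0.5784, 0.2702, 0.2037]
ft_force: [0.6, 1.0, -0.9]
position: [0.5787, 0.2703, 0.2037]
ft_force: [0.9, -0.5, -1.1]
```

```bash
python3 -m inch '[[0,[4,0,0],[0,0,0]]]'| grep -E "pos|ft_"; python3 -m inch '[[0,[3,0,0],[0,0,0]]]'| grep -E "pos|ft_"; python3 - <<'E'
from h import *
for i in range(3): imaging.camera("side"); print(get_obs()["position"].round(4),get_obs()["ft_force"].round(1))
p=cur();c=cam("side");print([(t,np.round(d["pixel"],1).tolist(),round(d["confidence"],2)) for t in("brush","brush_tip","slot_a") for d in imaging.tip_of("side",t)[:2]],proj(c,p[:3,3]+p[:3,0]*.0336))
E
```

```text
position: [0.5791, 0.2704, 0.2033]
ft_force: [-8.7, -3.1, 32.7]
position: [0.579, 0.2704, 0.2034]
ft_force: [-6.0, -2.0, 16.3]
[0.579  0.2704 0.2034] [-5.6 -1.7 17.3]
[0.579  0.2704 0.2034] [-5.4 -1.6 17.4]
[0.579  0.2704 0.2034] [-4.6 -1.9 17.9]
[('brush', [299.6, 258.0], 0.74), ('brush_tip', [303.2, 291.0], 0.55), ('slot_a', [299.1, 297.4], 0.94), ('slot_a', [302.5, 260.3], 0.59)] [301.35257825 260.00938049]
```

The collar is seated: 17 N builds at z = 0.2034, the original hanging height. I relax, release and rise.

```bash
python3 -m inch '[[0,[0,0,0],[0,0,0]],[0,[0,0,0],[0,0,0]],[30,[0,0,0],[0,0,0]],[40,[0,0,0],[0,0,0]],[45,[0,0,0],[0,0,0]],[45,[0,0,0],[0,0,0]],[45,[0,0,0],[0,0,0]]]' && python3 -m inch '[[45,[-20,0,0],[0,0,0]],[45,[-35,0,0],[0,0,0]],[45,[-40,0,0],[0,0,0]],[45,[-40,0,0],[0,0,0]],[45,[-30,0,45],[0,0,0]],[45,[0,0,50],[0,0,0]],[45,[0,0,50],[0,0,0]],[45,[0,0,0],[0,0,0]],[45,[0,0,0],[0,0,0]]]'
python3 - <<'E'
from h import *
save("side","s9.png");save("top","t9.png")
for n in("side","top"): print(n,[(t,np.round(d["pixel"],1).tolist(),round(d["confidence"],2)) for t in("brush","brush_tip","slot_a","tank") for d in imaging.tip_of(n,t)[:2]])
a=cv2.imread("pics/t9.png")[130:290,180:400];b=cv2.imread("pics/s9.png")[160:360,210:410]
cv2.imwrite("pics/c9.png",np.hstack([cv2.resize(a,(330,240)),cv2.resize(b,(440,440),interpolation=2)[:240]]) if 0 else np.hstack([cv2.resize(a,(400,400)),cv2.resize(b,(400,400),interpolation=2)]))
E
```

```text
time: 31.62
position: [0.5789, 0.2702, 0.2007]
tool_rot: [0.484, 0.516, -0.479, 0.52]
ft_force: [0.2, 0.0, 0.3]
grip_width: 0.0447
time: 32.75
position: [0.5884, 0.1226, 0.3711]
tool_rot: [0.484, 0.516, -0.478, 0.521]
ft_force: [-0.2, -0.1, 0.2]
grip_width: 0.0452
side [('brush', [297.4, 261.2], 0.87), ('brush', [368.4, 342.8], 0.38), ('brush_tip', [337.8, 221.8], 0.62), ('brush_tip', [303.7, 294.2], 0.43), ('slot_a', [379.8, 159.3], 0.65), ('slot_a', [302.0, 263.2], 0.63), ('tank', [337.4, 221.6], 0.63), ('tank', [379.0, 157.1], 0.6)]
top [('brush', [209.4, 199.5], 0.33), ('slot_a', [235.8, 195.3], 0.98), ('slot_a', [205.7, 200.3], 0.84), ('tank', [326.6, 227.6], 0.57), ('tank', [418.3, 257.0], 0.39)]
```

View pics/c9.png

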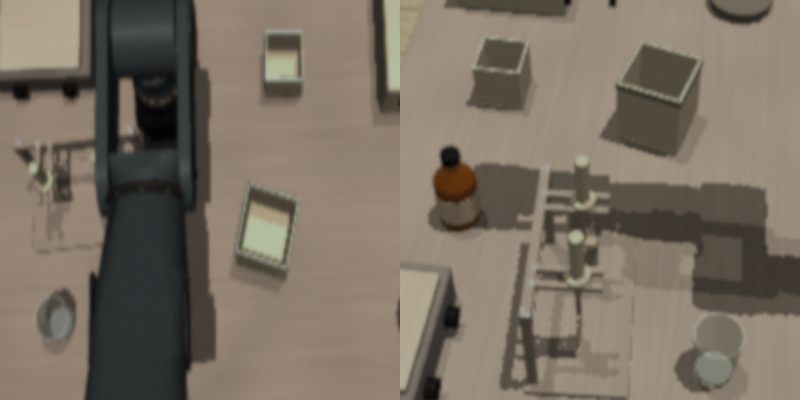

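The brush hangs upright in its fork, with its collar on the prongs at about (584,200) in the crop. The paddle hangs in the other fork, the tank stands, and the gripper is clear, so I hand in.

```bash
python3 -c "
from rig import robot
print(robot.hand_in())"
```

```text
the job is handed in; nothing more can be done
None
```

The job is done and handed in at about 33 s of the 72 s allowed; the hand-in gave no verdict.

- **Tank:** I gripped the rim of its far side wall, turned it 90° about its base edge in slow steps, and set it down. Contact built to about 7 N on the wrist before I let go. In the last pictures it stands upright at about (0.506, -0.026), roughly 70 mm from where its origin started.
- **Strokes:** All three touched the bottom at the expected height, with wrist readings of 2.3, 2.8 and 3.5 N upward (about 1 N of brush weight comes on top). The tip rose over 60 mm after each touch.
- **Brush:** It hangs again in its own fork at the hanging height measured before I took it. The last side view shows it upright with the gripper clear and the visible neighbours in place.

**Checks that disagreed:**
- While seating the brush, the small downward steps showed no force. A larger step then briefly gave 33 N, settling at 17 N before I released.
- Two wrist views put the brush heights 15 to 20 mm too high, because they were taken close together. I used the given heights, and the grip and touch heights confirmed them.
- In the last top view the arm hid the brush, so its final check rests on the side view alone.

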